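# Sort specimen canisters through the diverter hopper

## Robot

A 7-joint arm with a two-finger parallel gripper is mounted at the origin on the work surface. World frame = base frame: x ahead of the robot, y to its left, z up, the work surface at z = 0. Lengths are in m, angles in rad, forces in N, time in s.
With the tool pointing down it reaches from about 0.4 to 0.85 m from the base axis. Payload 10.4 kg.
Tool frame: the origin (TCP) lies midway between the tips of the shut fingers; the grasp point (between the pads) lies 19 mm behind it; z points along the fingers, y is the line along which they close (so a half turn about z gives the same grasp; the last joint's range is limited). The gripper opens to 87 mm and grips with 3 to 60 N. Pads are 19 mm wide; open, the fingers measure 117 mm over their backs; the gripper's body (75 mm by 190 mm) begins 51 mm behind the grasp point.
Start: joints at [1.238, 0.332, -0.065, 1.46, 0.022, 1.35, -0.088], TCP at [0.191, -0.595, 0.223] pointing down, gripper open.
Joint ranges: [-2.6, 2.6], [-0.5, 2.12], [-1.47, 1.34], [0.16, 2.42], [-1.27, 4.41], [0.06, 2.06], [-2.6, 2.6]. Speed limits (rad/s): [2.22, 2.22, 2.79, 2.79, 3.14, 3.14, 3.14].

## Interface

Orientations are given as a unit quaternion [x, y, z, w].
In Python, from bench import r gives the robot as it stands.
- The arm moves only by the tool arm_command, never from a script. Its arguments are lists of equal length, an entry for each row: "xyz": the shift along the world's x, y, z in m, a list of three; "rot": the turn, a rotation vector about the world's x, y, z in rad, a list of three. In form: {"xyz": [[tx, ty, tz], ...], "rot": [[ax, ay, az], ...]}. A call has 1 to 20 rows; each row is the pose to reach, as a shift and turn from the pose commanded when the call began; what a row does not reach only later rows make up. A row lasts 1/12 s, in which the tool goes at most 41.7 mm and 7.16 degrees, less where a joint would pass 70% of its speed; a pose out of reach is approached as far as the arm can. A call with a gripper value outside its range is refused whole. "grip" is the opening, from 0 (shut) to 1 (fully open), set as the call begins (left out, the last holds). The fingers move at their own pace and stop on an object; "squeeze" is the grip in N (left out, the last holds). Time passes only in rows, so rows that repeat a pose let the fingers close. It gives the time, the measured TCP pose, the force, the opening and the grip force at its end, in the units of the state.
- r.read_state(): the state, without advancing time (a new reading comes with each control period).
- r.camera(name): name is "scene" or "top" or "wrist"; returns the picture (420x560x3 uint8, red, green, blue); there is no depth.
- r.camera_model(name): a dict with "fx", "fy", "cx", "cy" (pixels), "T" (4x4, takes a point from camera to world coordinates). Camera axes: x right, y up, looking along -z (the intrinsics and any distortion apply to the point x, -y, -z); pixel columns grow to the right and rows downward; lengths in m; the calibration is good to about 2 mm. The wrist camera is an equidistant fisheye: a pixel r from the principal point sees the ray r / f radians off the axis. A picture is of the moment at which its call begins: read the wrist's pose just before it. camera_model takes no time and is no camera call; for the wrist camera it gives the pose at the moment of the call.
- r.close_job(): hands the job in; it is judged then, once.
Trained networks look in the newest picture that a camera, given by its name, has taken for a name from the list of things; names that differ only in an ending like _2 or _b are one class to them, and where a whole thing is asked for, a point or a joint stands for the part that bears it (a point fixed in the world has none). Each returns a list of dicts, best first, with "conf" (0 to 1); they miss things now and then, are a little off and sometimes report something else, mostly with a low value. They report only what shows in the picture. A call takes as long as a camera call. They do not tell look-alikes from the thing itself.
- r.look_for(label, camera): "at" ([x, y, z] in m, in the coordinates of the camera as it stood for that picture, good to about 4 mm: the middle of the surface that is visible of it).
- r.spot_point(label, camera): "at" ([x, y, z] in m, in the coordinates of the camera as it stood for that picture, good to about 4 mm: a listed point, or the origin of a listed thing).
The state is a dict: "time": time; "joint_positions": joint angles; "joint_vel": joint speeds; "joint_torque": joint torques, N m; "ee_pos": TCP position; "eef_rot": TCP orientation; "ft_force": force on the tool from outside, world axes, zero at the start; "torque": the same for the moment, N m; "width": finger opening in m; "grip_force": force on a finger pad.
Only numpy, scipy, OpenCV 4.12 (cv2) and the standard library are available. Lean on these libraries where they do the work, as an engineer would, in place of code of your own. Each camera call takes 0.05 s, during which the arm holds its last target. There are 200 camera calls.

## Task

Send the three specimen canisters from the tray down the sorter's hopper, so that both red-capped ones end up in the red bin and the blue-capped one in the blue bin. Before dropping each one in, have the diverter lever fully over on the side of the bin it belongs to; none may ever go into the wrong bin. Do not knock over or push aside the bottle, the jar or the tin.

Things in the scene. Friction and masses are not known exactly. Their poses are not given: they have to be found in the camera images.
- sorter: White bench sorter, fixed. Origin on the bench under the hopper's middle; x points away from the lever side, y from bin to bin. 392 mm in y, 190 mm in x, hopper rim 250 mm high. A bin stands on its +y and its -y side, under a fixed clear roof sloping from 204 mm at the hopper to 106 mm at the end, closed all round: bins are reached only through the hopper and over the flap inside
- hopper_mouth (a point): Centre of the hopper's open mouth at rim height, 250 mm above the bench. Mouth 194 mm in the sorter's x, 132 mm in y, narrowing to a slot 156 x 72 mm at 190 mm height: a canister goes in lying level, its length along the sorter's x. Let go just above the rim, it drops about 80 mm on to the flap and rolls off its lower side into the bin there
- diverter (a joint): Angle of flap and lever (one piece) about a shaft along the sorter's x, 135 mm above the bench under the mouth's centre. 0: lever upright, flap level (a canister would stay on it). +0.70 (stop): lever leans to the sorter's +y and canisters go to the +y bin; -0.70 (stop): to -y and the -y bin. It stays where it is left (friction, about 3 N at the knob); set it to the stop
- lever_knob (a point): Centre of the black ball knob, 30 mm diameter, on the lever, a 12 mm steel rod. It is 132 mm towards the sorter's -x from the hopper's centre and 140 mm from the shaft: 275 mm above the bench when upright, 242 mm at either stop. It swings in the sorter's y-z plane; push or pinch it from above
- red_bin: Red catch bin, fixed, 152 x 130 mm and 75 mm high, walls and floor 4 mm, under one of the sorter's two roofs, red pull tabs stick out on its -x and +x sides. Origin at the centre of its underside, 125 mm from the sorter's origin along the sorter's +y or -y; which of the two changes from run to run
- blue_bin: Blue catch bin, the same, under the sorter's other roof
- tray: Flat steel tray, fixed, 300 x 300 mm, rim 20 mm high, floor and walls 5 mm thick. Origin at the centre of its underside. It and the sorter may change sides
- red_canister_a_center (a point): Red-capped specimen canister lying in the tray: white round tube, 40 mm diameter, between a red hexagonal cap (28 mm long, at its +x end) and a red hexagonal foot (14 mm), both 44 mm across flats, 51 mm across corners; 120 mm long in all, 80 to 170 g. Point: its centre, 22 mm above what it lies on; x along its length. Grip it across the white tube from above; it does not roll
- red_canister_b_center (a point): The other red-capped canister lying in the tray: white round tube, 40 mm diameter, between a red hexagonal cap (28 mm long, at its +x end) and a red hexagonal foot (14 mm), both 44 mm across flats, 51 mm across corners; 120 mm long in all, 80 to 170 g. Point: its centre, 22 mm above what it lies on; x along its length. Grip it across the white tube from above; it does not roll
- blue_canister_center (a point): Blue-capped canister lying in the tray: white round tube, 40 mm diameter, between a blue hexagonal cap (28 mm long, at its +x end) and a blue hexagonal foot (14 mm), both 44 mm across flats, 51 mm across corners; 120 mm long in all, 80 to 170 g. Point: its centre, 22 mm above what it lies on; x along its length. Grip it across the white tube from above; it does not roll
- amber_bottle: Bystander: amber glass bottle, 48 mm diameter, 150 mm high, standing on the bench in front of the robot between tray and sorter. Origin at the centre of its underside
- cream_jar: Bystander: white jar with green lid, 52 mm diameter, 45 mm high, standing in a far corner of the tray. Origin at the centre of its underside
- steel_tin: Bystander: flat round metal tin, 52 mm diameter, 35 mm high, standing in the other far corner of the tray. Origin at the centre of its underside
Things that resemble listed ones, but are neither listed nor needed, are in the scene too. Leave any purple look-alike of the part that bears red_canister_a_center alone.

How it is judged:
By the outcome, as a careful person would: the job done as asked, in the order asked, and still so for the second after the job is handed in, with the robot touching nothing.
It also fails if it takes over 72 s, if anything falls off the work surface, if the arm or the gripper's body presses on something with over 40 N, if the wrist force passes 120 N, or if a joint passes its speed limit or range.

## Working session

There is one attempt and no reset: what is moved stays moved. The work goes in short steps, Python scripts to look and compute and a tool call to move; the robot and the scene stay as the last step left them, time stands still between calls to the robot, and variables do not carry over. Pictures are saved under pics/ and viewed, at most 10 in all, crops included, and the job is handed in when it is done.

Besides the shell and the picture viewer there is one more tool, called as name(argument=value, ...), one argument or row to a line, values as JSON. arm_command: Moves the arm, as the interface text tells. Its arguments: {"type":"object","properties":{"xyz":{"type":"array"},"rot":{"type":"array"},"grip":{"type":"number"},"squeeze":{"type":"number"}},"required":["xyz","rot"]}

```bash
mkdir -p pics; cat > h.py <<'E'
import numpy as np, cv2
from bench import r
def world(cam,at,T=None):
    T=r.camera_model(cam)["T"] if T is None else T
    return (np.array(T)@np.append(at,1))[:3]
E
python3 - <<'E'
from h import *
for c in ["scene","top"]:
    cv2.imwrite(f"pics/{c}0.png",r.camera(c)[:,:,::-1])
    for l in ["hopper_mouth","lever_knob","red_bin","blue_bin","tray","red_canister_a_center","blue_canister_center","amber_bottle","cream_jar","steel_tin","sorter"]:
        print(c,l,[(np.round(world(c,d["at"]),3).tolist(),round(d["conf"],2)) for d in r.spot_point(l,c)[:5]])
s=r.read_state();print(s)
E
```

```text
scene hopper_mouth [([0.583, 0.238, 0.251], 0.72), ([0.666, -0.326, 0.006], 0.56)]
scene lever_knob [([0.455, 0.252, 0.273], 0.64)]
scene red_bin [([0.593, 0.118, -0.001], 0.82)]
scene blue_bin [([0.629, -0.214, 0.024], 0.23)]
scene tray [([0.57, -0.199, 0.001], 0.69)]
scene red_canister_a_center [([0.845, -0.152, 0.021], 0.9), ([0.308, -0.423, 0.022], 0.88), ([0.437, -0.533, 0.019], 0.77), ([0.301, -0.199, 0.019], 0.7), ([0.631, -0.217, 0.024], 0.66)]
scene blue_canister_center [([0.492, -0.265, 0.025], 0.74)]
scene amber_bottle [([0.399, 0.002, -0.001], 0.9)]
scene cream_jar [([0.666, -0.326, 0.006], 0.75)]
scene steel_tin [([0.698, -0.108, 0.007], 0.71)]
scene sorter [([0.586, 0.239, 0.004], 0.91)]
top hopper_mouth [([0.588, 0.238, 0.248], 0.57)]
top lever_knob [([0.445, 0.25, 0.276], 0.61)]
top red_bin [([0.45, 0.251, 0.277], 0.35)]
top blue_bin []
top tray [([0.571, -0.198, -0.002], 0.91)]
top red_canister_a_center [([0.299, -0.199, 0.02], 0.9), ([0.307, -0.422, 0.023], 0.79), ([0.844, -0.158, 0.025], 0.73), ([0.439, -0.539, 0.024], 0.67), ([0.625, -0.217, 0.028], 0.66)]
top blu
[... 254 characters left out ...]
t_positions': array([ 1.2384416 ,  0.33223287, -0.06469072,  1.46007681,  0.02161248,
        1.34992549, -0.08851193]), 'joint_vel': array([ 0.00248874, -0.00061412,  0.0011494 , -0.00083381, -0.0001317 ,
        0.00128947, -0.00046617]), 'joint_torque': array([-4.31810713e-04, -6.23042178e+01,  2.41315900e-02, -3.90117538e+01,
       -6.11645076e-02,  3.16535414e-02,  4.04654349e-05]), 'ee_pos': array([ 0.19053054, -0.59527436,  0.22256605]), 'eef_rot': array([9.88031629e-01, 1.54251419e-01, 5.54827974e-06, 2.56453301e-05]), 'ft_force': array([-0.15070038, -1.51352192, -0.66656098]), 'torque': array([-0.02603868, -0.00493691,  0.01732704]), 'grip_force': 0.0, 'width': 0.08675134970394549}
```

```bash
python3 -c "
import cv2,numpy as np
a=cv2.imread('pics/scene0.png');b=cv2.imread('pics/top0.png');print(a.shape)
"
```

```text
(420, 560, 3)
```

View pics/top0.png

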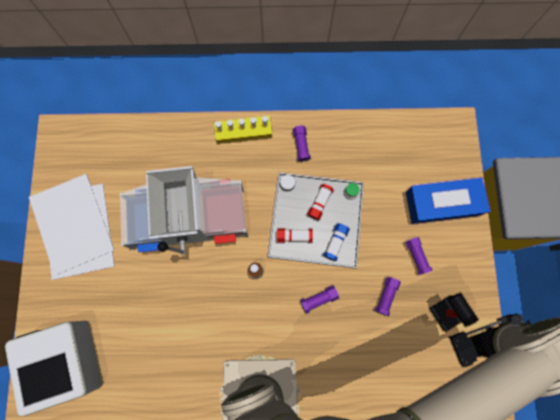

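View pics/scene0.png

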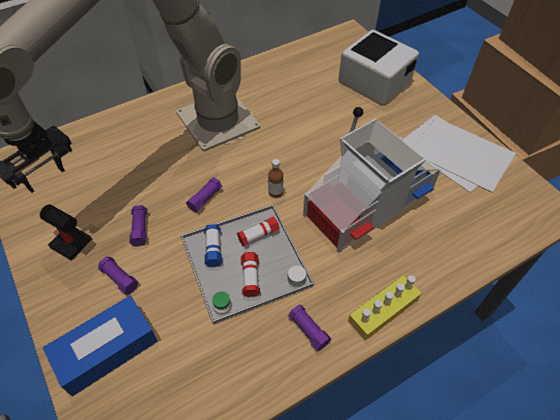

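Top view shows the tray at about (317,220): blue canister (337,241), reds (295,236) and (320,201), tin (287,183), jar (352,190). The sorter is on the left with the red bin on its -y side (225,208), the blue bin on its +y side (135,218), and the knob near (165,246). The purple look-alikes are outside the tray. Next I'll measure axes.

```bash
cat >> h.py <<'E'
def toplane(m,uv,z):
    T=np.array(m["T"]); d=np.array([(uv[0]-m["cx"])/m["fx"],-(uv[1]-m["cy"])/m["fy"],-1.])
    d=T[:3,:3]@d; o=T[:3,3]; return o+d*(z-o[2])/d[2]
def project(m,p):
    q=np.linalg.inv(np.array(m["T"]))@np.append(p,1); return np.array([m["cx"]+m["fx"]*q[0]/-q[2], m["cy"]-m["fy"]*q[1]/-q[2]])
def blobs(img,color,amin=15):
    h=cv2.cvtColor(img,cv2.COLOR_RGB2HSV)
    m=(((h[...,0]<6)|(h[...,0]>174)) if color=="red" else ((h[...,0]>104)&(h[...,0]<122)))&(h[...,1]>150)&(h[...,2]>60)
    n,_,st,ce=cv2.connectedComponentsWithStats(m.astype(np.uint8))
    return [(ce[i],st[i,4]) for i in range(1,n) if st[i,4]>=amin]
E
python3 - <<'E'
from h import *
for c in ["top","scene"]:
    im=cv2.imread(f"pics/{c}0.png")[:,:,::-1].copy(); m=r.camera_model(c)
    for col in ["red","blue"]:
        for ce,a in blobs(im,col):
            p=toplane(m,ce,0.03)
            if .35<p[0]<.8 and -.45<p[1]<.45: print(c,col,ce.round(1),a,p.round(3))
    print(project(m,[.45,.251,.274]),project(m,[.587,.238,.25]))
    r.camera(c)
    print([(np.round(world(c,d["at"]),3).tolist(),round(d["conf"],2)) for d in r.spot_point("red_canister_a_center",c)])
b=cv2.imread("pics/top0.png")[150:280,110:370]
cv2.imwrite("pics/c1.png",cv2.resize(b,None,fx=3,fy=3,interpolation=cv2.INTER_CUBIC))
E
```

```text
top red [327.7 187. ] 25 [ 0.681 -0.244  0.03 ]
top red [314.3 213.2] 101 [ 0.589 -0.194  0.03 ]
top red [280.2 235. ] 84 [ 0.516 -0.077  0.03 ]
top red [310.4 235.5] 26 [ 0.513 -0.178  0.03 ]
top red [224.7 238.3] 163 [0.508 0.11  0.03 ]
top blue [341.6 228.3] 78 [ 0.535 -0.284  0.03 ]
top blue [148.1 246.6] 149 [0.485 0.365 0.03 ]
top blue [329.7 255.9] 45 [ 0.442 -0.24   0.03 ]
[162.20724217 246.30542943] [170.90574529 200.10857885]
[([0.298, -0.2, 0.024], 0.87), ([0.438, -0.537, 0.024], 0.83), ([0.629, -0.218, 0.023], 0.69), ([0.844, -0.161, 0.025], 0.65), ([0.313, -0.421, 0.024], 0.64)]
scene red [323.1 223.3] 489 [0.594 0.058 0.03 ]
scene red [272.8 224. ] 118 [ 0.519 -0.074  0.03 ]
scene red [263.5 228. ] 25 [ 0.517 -0.105  0.03 ]
scene red [361.7 230. ] 175 [0.673 0.143 0.03 ]
scene red [242.6 238. ] 80 [ 0.516 -0.176  0.03 ]
scene red [249.4 256.6] 130 [ 0.582 -0.189  0.03 ]
scene red [249.4 266.1] 31 [ 0.609 -0.204  0.03 ]
scene red [250.8 290.4] 157 [ 0.678 -0.238  0.03 ]
scene blue [391.7 165.1] 79 [0.516 0.382 0.03 ]
scene blue [422.8 190. ] 147 [0.649 0.4   0.03 ]
scene blue [211.8 227. ] 51 [ 0.434 -0.236  0.03 ]
scene blue [212.3 246. ] 23 [ 0.495 -0.265  0.03 ]
scene blue [212.9 258.2] 215 [ 0.533 -0.282  0.03 ]
[357.4385065  111.27261608] [382.07844502 148.73467029]
[([0.302, -0.197, 0.019], 0.8), ([0.309, -0.423, 0.02], 0.75), ([0.847, -0.15, 0.02], 0.65), ([0.63, -0.215, 0.026], 0.56)]
```

View pics/c1.png

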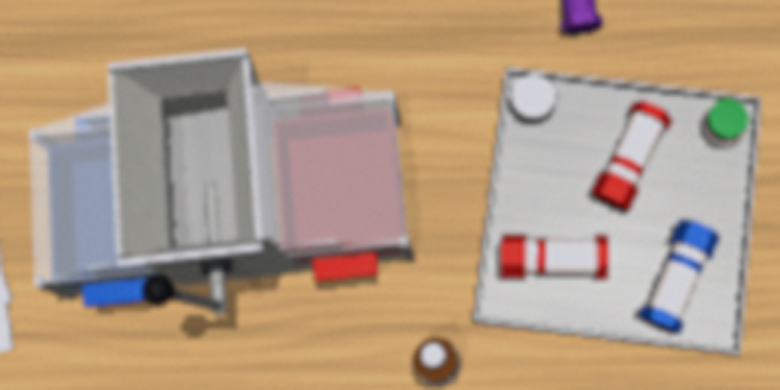

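The crop shows the lever knob at (157,290), nearly upright with a slight lean to the blue side. The tray holds the two reds and one blue as listed, and each red cap is the wider red end. Moving above the knob first.

arm_command(
  xyz=[
    [0.26,0.195,0.127],
    [0.26,0.195,0.127],
    [0.26,0.195,0.127],
    [0.26,0.195,0.127],
    [0.26,0.195,0.127],
    [0.26,0.195,0.127],
    [0.26,0.195,0.127],
    [0.26,0.195,0.127],
    [0.26,0.195,0.127],
    [0.2615,0.846,0.127],
    [0.2615,0.846,0.127],
    [0.2615,0.846,0.127],
    [0.2615,0.846,0.127],
    [0.2615,0.846,0.127],
    [0.2615,0.846,0.127],
    [0.2615,0.846,0.127],
    [0.2615,0.846,0.127],
    [0.2615,0.846,0.127],
    [0.2615,0.846,0.127],
    [0.2615,0.846,0.127],
  ],
  rot=[
    [0,0,-0.22],
    [0,0,-0.22],
    [0,0,-0.22],
    [0,0,-0.22],
    [0,0,-0.22],
    [0,0,-0.22],
    [0,0,-0.22],
    [0,0,-0.22],
    [0,0,-0.22],
    [0,0,-0.22],
    [0,0,-0.22],
    [0,0,-0.22],
    [0,0,-0.22],
    [0,0,-0.22],
    [0,0,-0.22],
    [0,0,-0.22],
    [0,0,-0.22],
    [0,0,-0.22],
    [0,0,-0.22],
    [0,0,-0.22],
  ],
  grip=0.6,
)

```text
time: 3.07
ee_pos: [0.4511, 0.0601, 0.3499]
eef_rot: [0.999, 0.045, 0.0, 0.0]
ft_force: [2.3, 0.5, 0.2]
width: 0.0522
grip_force: 0.0
```

arm_command(
  xyz=[
    [0.001,0.191,0],
    [0.001,0.191,0],
    [0.001,0.191,0],
    [0.001,0.191,0],
    [0.001,0.191,0],
    [0.001,0.191,0],
  ],
  rot=[
    [0,0,0],
    [0,0,0],
    [0,0,0],
    [0,0,0],
    [0,0,0],
    [0,0,0],
  ],
)

```text
time: 3.57
ee_pos: [0.4506, 0.2548, 0.3495]
eef_rot: [0.999, 0.049, -0.0, -0.001]
ft_force: [-0.2, 0.3, 0.4]
width: 0.0519
grip_force: 0.0
```

```bash
python3 - <<'E'
from h import *
T=r.camera_model("wrist")["T"]; cv2.imwrite("pics/w1.png",r.camera("wrist")[:,:,::-1]); print(r.read_state()["ee_pos"].round(4))
for l in ["lever_knob","hopper_mouth","sorter"]:
    print(l,[(world("",d["at"],T).round(4).tolist(),round(d["conf"],2)) for d in r.spot_point(l,"wrist")[:3]])
E
```

```text
[0.4515 0.252  0.3494]
lever_knob [([0.4513, 0.2507, 0.2702], 0.9)]
hopper_mouth [([0.5853, 0.2407, 0.2473], 0.75)]
sorter [([0.586, 0.2364, -0.001], 0.87)]
```

View pics/w1.png

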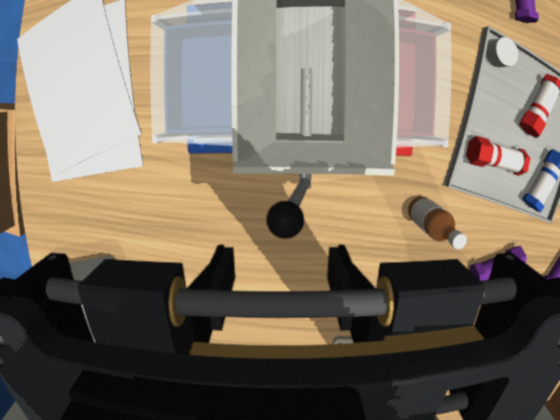

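Knob at (285,218) sits between the fingers at (220,270) and (345,270). Going down to push it toward the red side.

arm_command(
  xyz=[
    [0,0,-0.04],
    [0,0,-0.082],
    [0,0,-0.082],
    [0.0025,-0.018,-0.081],
    [0.0045,-0.036,-0.08],
    [0.006,-0.061,-0.083],
    [0.008,-0.086,-0.089],
    [0.0105,-0.106,-0.099],
    [0.0125,-0.122,-0.111],
    [0.0125,-0.126,-0.114],
    [0.0125,-0.126,-0.114],
  ],
  rot=[
    [0,0,0],
    [0,0,0],
    [0,0,0],
    [0,0,0],
    [0,0,0],
    [0,0,0],
    [0,0,0],
    [0,0,0],
    [0,0,0],
    [0,0,0],
    [0,0,0],
  ],
)

```text
time: 4.68
ee_pos: [0.4665, 0.1256, 0.2391]
eef_rot: [0.999, 0.045, 0.002, -0.003]
ft_force: [0.4, 12.2, 2.8]
width: 0.0525
grip_force: 6.0
```

```bash
cat > knob.py <<'E'
from h import *
s=r.read_state(); print(s["ee_pos"].round(4),s["ft_force"].round(1),s["width"])
o=np.array([.586,.2385]);ya=np.array([-.09,.996])
for c in ["top","scene","wrist"]:
    T=r.camera_model(c)["T"]; r.camera(c)
    for d in r.spot_point("lever_knob",c)[:1]:
        p=world("",d["at"],T); print(c,p.round(4),round(d["conf"],2),"ang",np.arctan2(ya@(p[:2]-o),p[2]-.135).round(3))
E
python3 knob.py
```

```text
[0.4665 0.1256 0.2391] [ 0.4 12.2  2.8] 0.05248696944298264
scene [0.4654 0.1416 0.2412] 0.91 ang -0.678
wrist [0.4612 0.1342 0.2391] 0.73 ang -0.727
```

arm_command(
  xyz=[
    [0,-0.004,-0.001],
    [0,-0.004,-0.001],
    [0,-0.004,-0.001],
  ],
  rot=[
    [0,0,0],
    [0,0,0],
    [0,0,0],
  ],
)

```text
time: 5.23
ee_pos: [0.4666, 0.1253, 0.239]
eef_rot: [0.999, 0.047, 0.003, -0.004]
ft_force: [0.5, 22.8, 5.7]
width: 0.0525
grip_force: 11.2
```

arm_command(
  xyz=[
    [0,0.017,0],
    [0,0.017,0.04],
    [0,0.017,0.08],
    [0,0.017,0.11],
    [0.0515,-0.247,0.09],
    [0.0515,-0.247,0.09],
    [0.0515,-0.247,0.09],
    [0.0515,-0.247,0.09],
    [0.0515,-0.247,0.09],
    [0.0515,-0.247,0.09],
    [0.0515,-0.247,0.09],
    [0.0515,-0.247,0.05],
    [0.0515,-0.247,0.015],
    [0.0515,-0.247,0.015],
    [0.0515,-0.247,0.015],
    [0.0515,-0.247,0.015],
    [0.0515,-0.247,0.015],
  ],
  rot=[
    [0,0,0],
    [0,0,0],
    [0,0,0],
    [0,0,0.12],
    [0,0,0.24],
    [0,0,0.36],
    [0,0,0.48],
    [0,0,0.6],
    [0,0,0.72],
    [0,0,0.84],
    [0,0,0.96],
    [0,0,1.08],
    [0,0,1.2],
    [0,0,1.32],
    [0,0,1.45],
    [0,0,1.45],
    [0,0,1.45],
  ],
)

```text
time: 6.65
ee_pos: [0.5169, -0.1292, 0.2518]
eef_rot: [0.718, 0.696, 0.0, 0.001]
ft_force: [-0.7, 0.4, 0.4]
width: 0.0524
grip_force: 0.0
```

```bash
cat > can.py <<'E'
import sys
from h import *
def fish(m,uv,z):
    v=np.array([uv[0]-m["cx"],uv[1]-m["cy"]]); rr=np.hypot(*v); th=rr/m["fx"]
    d=np.array([v[0]/rr*np.sin(th),-v[1]/rr*np.sin(th),-np.cos(th)])
    T=np.array(m["T"]); d=T[:3,:3]@d; o=T[:3,3]; return o+d*(z-o[2])/d[2]
col,name=sys.argv[1:3]
m=r.camera_model("wrist"); im=r.camera("wrist"); cv2.imwrite(f"pics/{name}.png",im[:,:,::-1])
s=r.read_state(); print(s["ee_pos"].round(4),s["eef_rot"].round(4),s["width"])
for l in ["red_canister_a_center","blue_canister_center","lever_knob"]:
    print(l,[(world("",d["at"],m["T"]).round(4).tolist(),round(d["conf"],2)) for d in r.spot_point(l,"wrist")[:5]])
for ce,a in blobs(im,col,60):
    print(ce.round(0),a,fish(m,ce,.03).round(4))
E
python3 can.py red w2; python3 knob.py
```

```text
[ 0.5169 -0.1291  0.2516] [7.19e-01 6.95e-01 4.00e-04 9.00e-04] 0.05235137438017948
red_canister_a_center [([0.6319, -0.2116, 0.0265], 0.73), ([0.3069, -0.1995, 0.0217], 0.64), ([0.8483, -0.1586, 0.019], 0.57)]
blue_canister_center [([0.4891, -0.2635, 0.0282], 0.74)]
lever_knob [([0.3953, 0.0073, 0.0003], 0.26)]
[261.   2.] 87 [0.5009 0.0858 0.03  ]
[346.  28.] 1413 [0.5998 0.0518 0.03  ]
[278. 135.] 958 [ 0.5162 -0.0776  0.03  ]
[278. 163.] 217 [ 0.5155 -0.1103  0.03  ]
[338. 225.] 983 [ 0.589  -0.1919  0.03  ]
[279. 218.] 366 [ 0.5135 -0.1803  0.03  ]
[362. 236.] 154 [ 0.6217 -0.2087  0.03  ]
[406. 251.] 199 [ 0.6868 -0.234   0.03  ]
[ 0.5168 -0.1284  0.2506] [-0.2  0.1  0.9] 0.05213569657669574
top [0.4605 0.1379 0.246 ] 0.82 ang -0.675
scene [0.4634 0.1353 0.2393] 0.81 ang -0.721
wrist [ 0.6294 -0.2102  0.0279] 0.6 ang -1.804
```

View pics/w2.png

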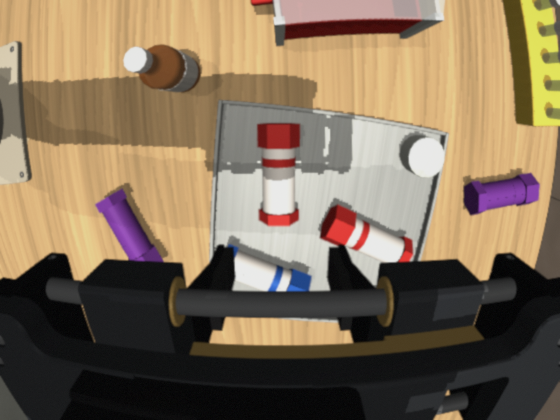

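Red A's cap is at (278,135) and foot at (279,218), aligned with the tool, and the lever is at its red stop. Descending to grip it.

arm_command(
  xyz=[
    [0,-0.002,-0.04],
    [0,-0.002,-0.08],
    [0,-0.002,-0.12],
    [0,-0.002,-0.16],
    [0,-0.002,-0.195],
    [0,-0.002,-0.22],
    [0,-0.002,-0.237],
    [0,-0.002,-0.237],
    [0,-0.002,-0.237],
  ],
  rot=[
    [0,0,0],
    [0,0,0],
    [0,0,0],
    [0,0,0],
    [0,0,0],
    [0,0,0],
    [0,0,0],
    [0,0,0],
    [0,0,0],
  ],
  grip=0.8,
  squeeze=25,
)

```text
time: 7.9
ee_pos: [0.5163, -0.1297, 0.0124]
eef_rot: [0.718, 0.696, -0.0, -0.001]
ft_force: [0.4, 0.1, -0.0]
width: 0.0694
grip_force: 0.0
```

arm_command(
  xyz=[
    [0,0,0],
    [0,0,0],
    [0,0,0],
    [0,0,0],
    [0,0,0.03],
    [0,0,0.07],
    [0,0,0.11],
  ],
  rot=[
    [0,0,0],
    [0,0,0],
    [0,0,0],
    [0,0,0],
    [0,0,0],
    [0,0,0],
    [0,0,0],
  ],
  grip=0,
)

```text
time: 8.48
ee_pos: [0.5159, -0.1296, 0.1238]
eef_rot: [0.718, 0.696, -0.0, -0.001]
ft_force: [1.4, -0.8, 0.4]
width: 0.0312
grip_force: 0.0
```

The fingers are slow and I lifted before they closed. Reopening and checking the canister.

arm_command(
  xyz=[
    [0,0,0.085],
    [0,0,0.085],
    [0,0,0.127],
    [0,0,0.127],
    [0,0,0.127],
  ],
  rot=[
    [0,0,0],
    [0,0,0],
    [0,0,0],
    [0,0,0],
    [0,0,0],
  ],
  grip=0.8,
)

```text
time: 8.9
ee_pos: [0.518, -0.1301, 0.2529]
eef_rot: [0.718, 0.696, 0.001, 0.003]
ft_force: [-0.5, -0.2, -0.4]
width: 0.0564
grip_force: 0.0
```

```bash
python3 can.py red w3
```

```text
[ 0.5169 -0.13    0.2506] [7.18e-01 6.96e-01 4.00e-04 1.10e-03] 0.06043484739639672
red_canister_a_center [([0.63, -0.2128, 0.0264], 0.82), ([0.8452, -0.1582, 0.0208], 0.71), ([0.3052, -0.2012, 0.0208], 0.67)]
blue_canister_center [([0.4858, -0.2638, 0.0282], 0.62)]
lever_knob [([0.7004, -0.1046, 0.0016], 0.15)]
[259.   1.] 72 [0.5011 0.0855 0.03  ]
[344.  27.] 1341 [0.5999 0.0517 0.03  ]
[277. 134.] 956 [ 0.5166 -0.0775  0.03  ]
[277. 162.] 214 [ 0.5157 -0.1104  0.03  ]
[336. 224.] 974 [ 0.5889 -0.1918  0.03  ]
[277. 217.] 364 [ 0.5135 -0.1804  0.03  ]
[360. 235.] 146 [ 0.6214 -0.2093  0.03  ]
[404. 251.] 212 [ 0.6864 -0.2352  0.03  ]
```

Unmoved. Again, with a longer close.

arm_command(
  xyz=[
    [0,0,-0.04],
    [0,0,-0.08],
    [0,0,-0.12],
    [0,0,-0.16],
    [0,0,-0.195],
    [0,0,-0.22],
    [0,0,-0.237],
    [0,0,-0.237],
    [0,0,-0.237],
  ],
  rot=[
    [0,0,0],
    [0,0,0],
    [0,0,0],
    [0,0,0],
    [0,0,0],
    [0,0,0],
    [0,0,0],
    [0,0,0],
    [0,0,0],
  ],
  grip=0.75,
)

```text
time: 9.85
ee_pos: [0.5155, -0.1294, 0.0115]
eef_rot: [0.718, 0.696, -0.001, -0.002]
ft_force: [-0.1, -1.4, -0.3]
width: 0.0653
grip_force: 0.0
```

arm_command(
  xyz=[
    [0,0,0],
    [0,0,0],
    [0,0,0],
    [0,0,0],
    [0,0,0],
    [0,0,0],
    [0,0,0],
    [0,0,0],
    [0,0,0],
  ],
  rot=[
    [0,0,0],
    [0,0,0],
    [0,0,0],
    [0,0,0],
    [0,0,0],
    [0,0,0],
    [0,0,0],
    [0,0,0],
    [0,0,0],
  ],
  grip=0,
)

```text
time: 10.6
ee_pos: [0.5167, -0.1301, 0.0131]
eef_rot: [0.718, 0.696, -0.0, 0.0]
ft_force: [-2.9, -0.0, 7.9]
width: 0.0392
grip_force: 25.0
```

arm_command(
  xyz=[
    [0,0,0.03],
    [0,0,0.07],
    [0,0,0.11],
    [0,0,0.15],
    [0,0,0.19],
    [0.0,0,0.23],
    [0.01,0.02,0.265],
    [0.02,0.05,0.29],
    [0.03,0.08,0.31],
    [0.04,0.12,0.31],
    [0.045,0.16,0.31],
    [0.05,0.2,0.31],
    [0.055,0.24,0.31],
    [0.06,0.28,0.31],
    [0.066,0.32,0.31],
    [0.066,0.35,0.31],
    [0.066,0.366,0.31],
    [0.066,0.366,0.31],
  ],
  rot=[
    [0,0,0],
    [0,0,0],
    [0,0,0],
    [0,0,0],
    [0,0,-0.1],
    [0,0,-0.22],
    [0,0,-0.34],
    [0,0,-0.46],
    [0,0,-0.58],
    [0,0,-0.7],
    [0,0,-0.82],
    [0,0,-0.94],
    [0,0,-1.06],
    [0,0,-1.18],
    [0,0,-1.3],
    [0,0,-1.42],
    [0,0,-1.45],
    [0,0,-1.45],
  ],
)

```text
time: 12.1
ee_pos: [0.5802, 0.2433, 0.3217]
eef_rot: [0.999, 0.046, -0.001, -0.002]
ft_force: [0.3, 0.9, -1.1]
width: 0.0393
grip_force: 25.0
```

```bash
python3 can.py red w4; python3 knob.py
```

```text
[0.5812 0.2401 0.3218] [ 9.989e-01  4.730e-02 -8.000e-04 -7.000e-04] 0.03961033231852001
red_canister_a_center [([0.8452, -0.1546, 0.0215], 0.73), ([0.629, -0.209, 0.0272], 0.72)]
blue_canister_center [([0.4856, -0.2644, 0.0275], 0.85)]
lever_knob []
[393. 100.] 379 [0.6958 0.0941 0.03  ]
[280. 177.] 7619 [0.5669 0.2439 0.03  ]
[551. 147.] 129 [ 0.6821 -0.238   0.03  ]
[534. 177.] 63 [ 0.6208 -0.2062  0.03  ]
[525. 193.] 396 [ 0.5899 -0.1908  0.03  ]
[281. 249.] 1469 [0.4548 0.2327 0.03  ]
[320. 337.] 109 [0.2878 0.147  0.03  ]
[243. 337.] 99 [0.2742 0.2836 0.03  ]
[0.5829 0.2349 0.3223] [ 0.6 -0.4 -1.9] 0.0392078821147468
scene [0.4659 0.1395 0.2393] 0.71 ang -0.7
```

View pics/w4.png

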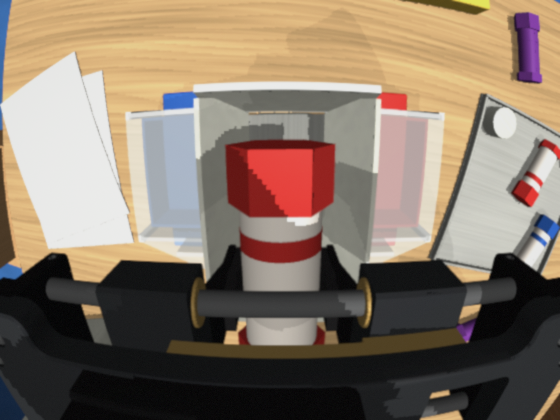

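The canister is level over the mouth with its cap centred at about (280,177), and the lever is at the red stop. Lowering and releasing.

arm_command(
  xyz=[
    [0,0,-0.03],
    [0,0,-0.05],
    [0,0,-0.056],
    [0,0,-0.056],
    [0,0,-0.056],
  ],
  rot=[
    [0,0,0],
    [0,0,0],
    [0,0,0],
    [0,0,0],
    [0,0,0],
  ],
)

```text
time: 13.02
ee_pos: [0.5829, 0.236, 0.2675]
eef_rot: [0.999, 0.045, 0.0, -0.0]
ft_force: [0.3, 0.0, -0.9]
width: 0.0392
grip_force: 25.0
```

arm_command(
  xyz=[
    [0,0,0],
    [0,0,0],
    [0,0,0],
    [0,0,0],
    [0,0,0],
    [0,0,0],
    [0,0,0.04],
    [0,0,0.08],
    [0,0,0.08],
    [0,0,0.08],
  ],
  rot=[
    [0,0,0],
    [0,0,0],
    [0,0,0],
    [0,0,0],
    [0,0,0],
    [0,0,0],
    [0,0,0],
    [0,0,0],
    [0,0,0],
    [0,0,0],
  ],
  grip=0.8,
)

```text
time: 13.85
ee_pos: [0.5833, 0.2368, 0.3493]
eef_rot: [0.999, 0.045, 0.002, -0.001]
ft_force: [0.2, 0.6, -1.4]
width: 0.0695
grip_force: 0.0
```

```bash
python3 - <<'E'
from h import *
w=r.camera("wrist");s=r.camera("scene");print(r.read_state()["ee_pos"],r.read_state()["time"])
a=w[60:300,110:460]; b=cv2.resize(s[90:260,290:450],None,fx=2.4,fy=2.4)[:400]
h=max(len(a),len(b)); f=lambda i:cv2.copyMakeBorder(i,0,h-len(i),0,0,cv2.BORDER_CONSTANT)
cv2.imwrite("pics/d1.png",np.hstack([f(a),f(b)])[:,:,::-1])
for l in ["scene","top"]:
    if l=="top": r.camera(l)
    print([(world(l,d["at"]).round(3).tolist(),round(d["conf"],2)) for d in r.spot_point("red_canister_a_center",l)])
E
python3 knob.py
```

```text
[0.58251777 0.23599465 0.34599312] 13.95
[([0.847, -0.152, 0.021], 0.9), ([0.307, -0.421, 0.021], 0.84), ([0.301, -0.197, 0.017], 0.77), ([0.438, -0.537, 0.02], 0.64), ([0.629, -0.215, 0.025], 0.55)]
[([0.626, -0.218, 0.025], 0.8), ([0.847, -0.157, 0.022], 0.78), ([0.309, -0.426, 0.022], 0.76), ([0.301, -0.2, 0.023], 0.74), ([0.438, -0.541, 0.024], 0.69)]
[0.5823 0.2357 0.3453] [-0.3 -1.4 -0.5] 0.06951146062217634
top [ 0.666  -0.3255  0.0088] 0.65 ang -1.789
scene [0.4646 0.1407 0.243 ] 0.86 ang -0.675
wrist [0.4581 0.1352 0.2396] 0.56 ang -0.718
```

View pics/d1.png

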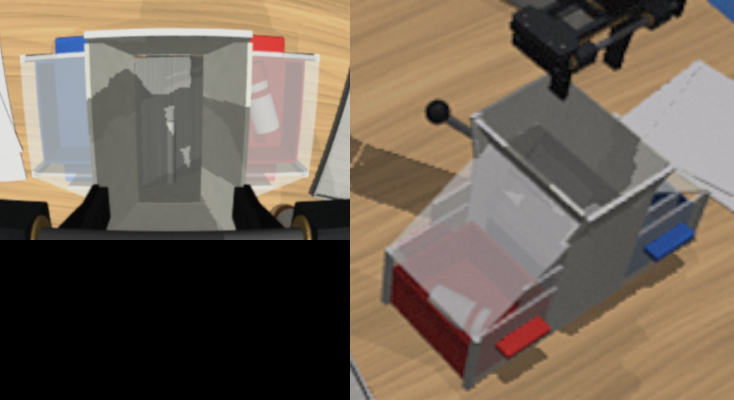

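Red A lies in the red bin (left panel (262,110), right panel (455,305)). On to red B.

arm_command(
  xyz=[
    [0.047,-0.453,0],
    [0.047,-0.453,0],
    [0.047,-0.453,0],
    [0.047,-0.453,0],
    [0.047,-0.453,0],
    [0.047,-0.453,0],
    [0.047,-0.453,0],
    [0.047,-0.453,0],
    [0.047,-0.453,-0.096],
    [0.047,-0.453,-0.096],
    [0.047,-0.453,-0.096],
    [0.047,-0.453,-0.096],
    [0.047,-0.453,-0.096],
    [0.047,-0.453,-0.096],
  ],
  rot=[
    [0,0,-0.575],
    [0,0,-0.575],
    [0,0,-0.575],
    [0,0,-0.575],
    [0,0,-0.575],
    [0,0,-0.575],
    [0,0,-0.575],
    [0,0,-0.575],
    [0,0,-0.575],
    [0,0,-0.575],
    [0,0,-0.575],
    [0,0,-0.575],
    [0,0,-0.575],
    [0,0,-0.575],
  ],
)

```text
time: 15.57
ee_pos: [0.6287, -0.2185, 0.2488]
eef_rot: [0.97, -0.242, -0.002, 0.0]
ft_force: [0.1, 0.3, -0.0]
width: 0.07
grip_force: 0.0
```

```bash
python3 can.py red w5
```

```text
[ 0.6296 -0.2166  0.2505] [ 9.707e-01 -2.404e-01 -3.000e-04 -3.000e-04] 0.06956413989958742
red_canister_a_center [([0.4384, -0.5398, 0.0177], 0.88), ([0.6299, -0.2109, 0.0249], 0.77), ([0.8488, -0.1555, 0.0195], 0.73)]
blue_canister_center [([0.4862, -0.2629, 0.0276], 0.74)]
lever_knob []
[276. 136.] 482 [ 0.6767 -0.2378  0.03  ]
[278. 195.] 190 [ 0.6127 -0.2064  0.03  ]
[278. 219.] 814 [ 0.5847 -0.1917  0.03  ]
[100. 251.] 536 [0.6615 0.0594 0.03  ]
[ 59. 250.] 85 [0.697  0.1338 0.03  ]
```

View pics/w5.png

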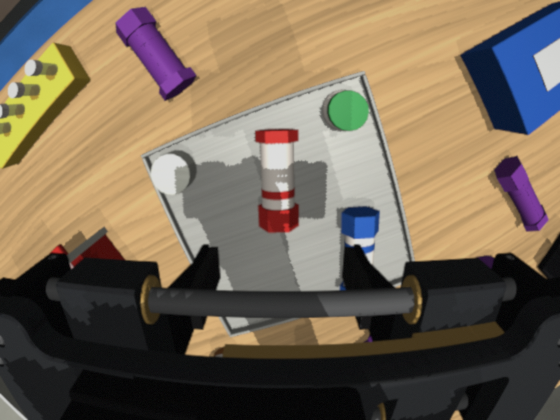

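Red B runs from its foot (276,136) to its cap (278,219), aligned with the tool. Gripping it.

arm_command(
  xyz=[
    [0.001,0,-0.04],
    [0.001,0,-0.08],
    [0.001,0,-0.12],
    [0.001,0,-0.16],
    [0.001,0,-0.195],
    [0.001,0,-0.22],
    [0.001,0,-0.238],
    [0.001,0,-0.238],
    [0.001,0,-0.238],
  ],
  rot=[
    [0,0,0.02],
    [0,0,0.02],
    [0,0,0.02],
    [0,0,0.02],
    [0,0,0.02],
    [0,0,0.02],
    [0,0,0.02],
    [0,0,0.02],
    [0,0,0.02],
  ],
)

```text
time: 16.52
ee_pos: [0.631, -0.2159, 0.0131]
eef_rot: [0.973, -0.23, -0.0, -0.0]
ft_force: [-0.7, -0.4, 0.2]
width: 0.0694
grip_force: 0.0
```

arm_command(
  xyz=[
    [0,0,0],
    [0,0,0],
    [0,0,0],
    [0,0,0],
    [0,0,0],
    [0,0,0],
    [0,0,0],
    [0,0,0],
    [0,0,0],
  ],
  rot=[
    [0,0,0],
    [0,0,0],
    [0,0,0],
    [0,0,0],
    [0,0,0],
    [0,0,0],
    [0,0,0],
    [0,0,0],
    [0,0,0],
  ],
  grip=0,
)

```text
time: 17.27
ee_pos: [0.631, -0.2169, 0.0131]
eef_rot: [0.973, -0.231, 0.0, -0.0]
ft_force: [-1.2, 0.5, 5.3]
width: 0.0395
grip_force: 25.0
```

arm_command(
  xyz=[
    [0,0,0.03],
    [0,0,0.07],
    [0,0,0.11],
    [0,0,0.15],
    [0,0,0.19],
    [0,0,0.23],
    [0,0.02,0.265],
    [-0.005,0.05,0.29],
    [-0.01,0.085,0.31],
    [-0.01,0.125,0.31],
    [-0.02,0.165,0.31],
    [-0.02,0.205,0.31],
    [-0.03,0.245,0.31],
    [-0.03,0.285,0.31],
    [-0.04,0.325,0.31],
    [-0.04,0.365,0.31],
    [-0.04,0.405,0.31],
    [-0.04,0.44,0.31],
    [-0.04,0.454,0.31],
    [-0.04,0.454,0.31],
  ],
  rot=[
    [0,0,0],
    [0,0,0],
    [0,0,0],
    [0,0,0],
    [0,0,0],
    [0,0,0.05],
    [0,0,0.1],
    [0,0,0.15],
    [0,0,0.2],
    [0,0,0.25],
    [0,0,0.3],
    [0,0,0.35],
    [0,0,0.4],
    [0,0,0.45],
    [0,0,0.5],
    [0,0,0.555],
    [0,0,0.555],
    [0,0,0.555],
    [0,0,0.555],
    [0,0,0.555],
  ],
)

```text
time: 18.93
ee_pos: [0.5889, 0.2418, 0.3216]
eef_rot: [0.999, 0.048, -0.001, -0.001]
ft_force: [-0.7, 0.1, -1.2]
width: 0.0393
grip_force: 25.0
```

```bash
python3 knob.py; python3 can.py red w6
```

```text
[0.5889 0.2418 0.3216] [-0.7  0.1 -1.2] 0.03929557155174621
scene [0.4639 0.1388 0.2443] 0.88 ang -0.68
[0.5911 0.2354 0.3227] [9.99e-01 4.37e-02 2.00e-04 3.00e-04] 0.03935121529307258
red_canister_a_center [([0.5869, 0.2391, 0.3373], 0.86), ([0.8467, -0.1569, 0.0194], 0.61), ([0.3067, -0.2005, 0.0212], 0.52)]
blue_canister_center [([0.4901, -0.2643, 0.0288], 0.74)]
lever_knob []
[382. 108.] 505 [0.6928 0.099  0.03  ]
[281. 182.] 4605 [0.5709 0.2323 0.03  ]
[281. 324.] 754 [0.3236 0.2114 0.03  ]
[242. 335.] 176 [0.2917 0.2768 0.03  ]
[318. 335.] 173 [0.3025 0.142  0.03  ]
```

arm_command(
  xyz=[
    [0,0,-0.03],
    [0,0,-0.05],
    [0,0,-0.056],
    [0,0,-0.056],
    [0,0,-0.056],
  ],
  rot=[
    [0,0,0],
    [0,0,0],
    [0,0,0],
    [0,0,0],
    [0,0,0],
  ],
)

```text
time: 19.85
ee_pos: [0.5909, 0.237, 0.2675]
eef_rot: [0.999, 0.045, 0.0, -0.0]
ft_force: [0.1, -0.4, -0.3]
width: 0.0396
grip_force: 25.0
```

arm_command(
  xyz=[
    [0,0,0],
    [0,0,0],
    [0,0,0],
    [0,0,0],
    [0,0,0],
    [0,0,0],
    [0,0,0.04],
    [0,0,0.08],
    [0,0,0.08],
    [0,0,0.08],
  ],
  rot=[
    [0,0,0],
    [0,0,0],
    [0,0,0],
    [0,0,0],
    [0,0,0],
    [0,0,0],
    [0,0,0],
    [0,0,0],
    [0,0,0],
    [0,0,0],
  ],
  grip=0.8,
)

```text
time: 20.68
ee_pos: [0.5912, 0.2378, 0.3493]
eef_rot: [0.999, 0.045, 0.002, -0.001]
ft_force: [-0.1, -0.1, -0.3]
width: 0.0694
grip_force: 0.0
```

```bash
cat > drop.py <<'E'
import sys
from h import *
w=r.camera("wrist");s=r.camera("scene");print(r.read_state()["ee_pos"],r.read_state()["time"])
a=w[60:300,110:460]; b=cv2.resize(s[90:260,290:450],None,fx=2.4,fy=2.4)[:400]
h=max(len(a),len(b)); f=lambda i:cv2.copyMakeBorder(i,0,h-len(i),0,0,cv2.BORDER_CONSTANT)
cv2.imwrite(f"pics/{sys.argv[1]}.png",np.hstack([f(a),f(b)])[:,:,::-1])
E
python3 drop.py d2
```

```text
[0.59051291 0.23699274 0.34601182] 20.7833
```

View pics/d2.png

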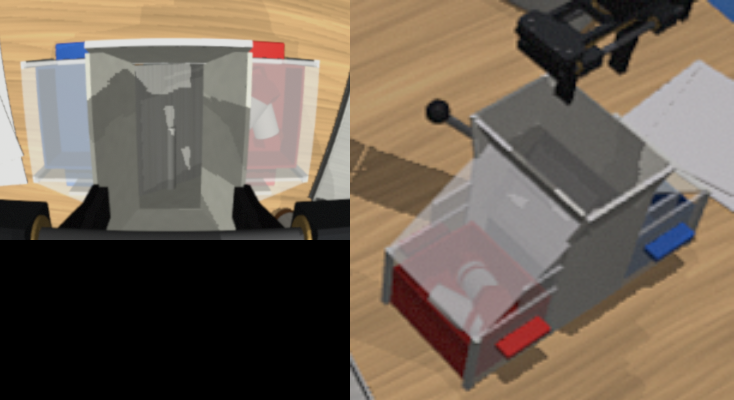

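Both reds are in the red bin and the flap is clear. Now the lever to the blue side.

arm_command(
  xyz=[
    [-0.03,-0.025,-0.008],
    [-0.06,-0.05,-0.016],
    [-0.09,-0.075,-0.016],
    [-0.1255,-0.103,-0.016],
    [-0.1255,-0.103,-0.016],
    [-0.1255,-0.103,-0.055],
    [-0.1255,-0.103,-0.09],
    [-0.1255,-0.103,-0.109],
    [-0.1255,-0.103,-0.109],
    [-0.1265,-0.092,-0.1085],
    [-0.129,-0.072,-0.0955],
    [-0.131,-0.052,-0.0855],
    [-0.1335,-0.027,-0.079],
    [-0.1355,-0.002,-0.0765],
    [-0.138,0.023,-0.079],
    [-0.14,0.048,-0.0855],
    [-0.1425,0.073,-0.0985],
    [-0.1435,0.088,-0.1095],
    [-0.144,0.097,-0.111],
    [-0.144,0.097,-0.111],
  ],
  rot=[
    [0,0,0],
    [0,0,0],
    [0,0,0],
    [0,0,0],
    [0,0,0],
    [0,0,0],
    [0,0,0],
    [0,0,0],
    [0,0,0],
    [0,0,0],
    [0,0,0],
    [0,0,0],
    [0,0,0],
    [0,0,0],
    [0,0,0],
    [0,0,0],
    [0,0,0],
    [0,0,0],
    [0,0,0],
    [0,0,0],
  ],
  grip=0.6,
)

```text
time: 22.45
ee_pos: [0.4472, 0.329, 0.2349]
eef_rot: [0.999, 0.043, -0.002, 0.006]
ft_force: [-3.8, -19.7, 4.0]
width: 0.0524
grip_force: 9.7
```

```bash
python3 knob.py
```

```text
[0.4472 0.329  0.2349] [ -3.8 -19.7   4. ] 0.052423099845857524
scene [0.4455 0.3194 0.2402] 0.52 ang 0.725
wrist [0.584  0.2433 0.2486] 0.69 ang 0.043
```

arm_command(
  xyz=[
    [0,-0.017,0],
    [0,-0.017,0.04],
    [0,-0.017,0.08],
    [0,-0.017,0.11],
    [0.043,-0.599,0.11],
    [0.043,-0.599,0.11],
    [0.043,-0.599,0.11],
    [0.043,-0.599,0.11],
    [0.043,-0.599,0.11],
    [0.043,-0.599,0.11],
    [0.043,-0.599,0.11],
    [0.043,-0.599,0.11],
    [0.043,-0.599,0.11],
    [0.043,-0.599,0.11],
    [0.043,-0.599,0.015],
    [0.043,-0.599,0.015],
    [0.043,-0.599,0.015],
    [0.043,-0.599,0.015],
    [0.043,-0.599,0.015],
    [0.043,-0.599,0.015],
  ],
  rot=[
    [0,0,0],
    [0,0,0],
    [0,0,0],
    [0,0,0],
    [0,0,-0.53],
    [0,0,-0.53],
    [0,0,-0.53],
    [0,0,-0.53],
    [0,0,-0.53],
    [0,0,-0.53],
    [0,0,-0.53],
    [0,0,-0.53],
    [0,0,-0.53],
    [0,0,-0.53],
    [0,0,-0.53],
    [0,0,-0.53],
    [0,0,-0.53],
    [0,0,-0.53],
    [0,0,-0.53],
    [0,0,-0.53],
  ],
  grip=0.8,
)

```text
time: 24.42
ee_pos: [0.487, -0.2703, 0.2475]
eef_rot: [0.975, -0.222, -0.003, 0.0]
ft_force: [-0.3, -0.8, -0.7]
width: 0.0697
grip_force: 0.0
```

```bash
python3 can.py blue w7; python3 knob.py
```

```text
[ 0.4882 -0.2675  0.2492] [ 9.754e-01 -2.205e-01 -1.600e-03 -3.000e-04] 0.06956356098592895
red_canister_a_center [([0.3067, -0.4215, 0.0241], 0.94), ([0.4394, -0.5387, 0.0185], 0.67), ([0.3079, -0.2027, 0.0227], 0.55)]
blue_canister_center [([0.4913, -0.265, 0.0288], 0.83)]
lever_knob [([0.6057, 0.1018, 0.0279], 0.25)]
[487.  15.] 2755 [ 0.5775 -0.6176  0.03  ]
[273. 141.] 973 [ 0.5314 -0.2819  0.03  ]
[273. 169.] 190 [ 0.5015 -0.2679  0.03  ]
[275. 225.] 381 [ 0.4375 -0.2384  0.03  ]
[ 0.4903 -0.2639  0.2518] [-0.2 -0.1 -0.5] 0.06941148812898157
top [0.4429 0.3171 0.2431] 0.73 ang 0.701
scene [0.4528 0.3168 0.2414] 0.47 ang 0.702
```

arm_command(
  xyz=[
    [-0.003,0.0015,-0.04],
    [-0.003,0.0015,-0.08],
    [-0.003,0.0015,-0.12],
    [-0.003,0.0015,-0.16],
    [-0.003,0.0015,-0.195],
    [-0.003,0.0015,-0.22],
    [-0.003,0.0015,-0.238],
    [-0.003,0.0015,-0.238],
    [-0.003,0.0015,-0.238],
  ],
  rot=[
    [0,0,0],
    [0,0,0],
    [0,0,0],
    [0,0,0],
    [0,0,0],
    [0,0,0],
    [0,0,0],
    [0,0,0],
    [0,0,0],
  ],
)

```text
time: 25.67
ee_pos: [0.4864, -0.2631, 0.0125]
eef_rot: [0.976, -0.218, -0.001, -0.0]
ft_force: [0.2, -0.4, 0.8]
width: 0.0694
grip_force: 0.0
```

arm_command(
  xyz=[
    [0,0,0],
    [0,0,0],
    [0,0,0],
    [0,0,0],
    [0,0,0],
    [0,0,0],
    [0,0,0],
    [0,0,0],
    [0,0,0],
  ],
  rot=[
    [0,0,0],
    [0,0,0],
    [0,0,0],
    [0,0,0],
    [0,0,0],
    [0,0,0],
    [0,0,0],
    [0,0,0],
    [0,0,0],
  ],
  grip=0,
)

```text
time: 26.42
ee_pos: [0.487, -0.2634, 0.0131]
eef_rot: [0.976, -0.218, 0.0, 0.0]
ft_force: [-0.6, 0.0, 5.8]
width: 0.0394
grip_force: 25.0
```

arm_command(
  xyz=[
    [0,0,0.03],
    [0,0,0.07],
    [0,0,0.11],
    [0,0,0.15],
    [0,0,0.19],
    [0.005,0,0.23],
    [0.015,0.02,0.262],
    [0.025,0.045,0.29],
    [0.035,0.075,0.31],
    [0.045,0.115,0.31],
    [0.055,0.155,0.31],
    [0.065,0.195,0.31],
    [0.075,0.235,0.31],
    [0.085,0.275,0.31],
    [0.09,0.315,0.31],
    [0.095,0.355,0.31],
    [0.096,0.395,0.31],
    [0.096,0.435,0.31],
    [0.096,0.475,0.31],
    [0.096,0.501,0.31],
  ],
  rot=[
    [0,0,0],
    [0,0,0],
    [0,0,0],
    [0,0,0],
    [0,0,0],
    [0,0,0.05],
    [0,0,0.1],
    [0,0,0.15],
    [0,0,0.2],
    [0,0,0.25],
    [0,0,0.3],
    [0,0,0.35],
    [0,0,0.4],
    [0,0,0.45],
    [0,0,0.5],
    [0,0,0.53],
    [0,0,0.53],
    [0,0,0.53],
    [0,0,0.53],
    [0,0,0.53],
  ],
)

```text
time: 28.08
ee_pos: [0.5812, 0.242, 0.322]
eef_rot: [0.999, 0.047, -0.001, -0.001]
ft_force: [0.4, 0.3, -0.6]
width: 0.0391
grip_force: 25.0
```

```bash
python3 knob.py; python3 can.py blue w8
```

```text
[0.5812 0.242  0.322 ] [ 0.4  0.3 -0.6] 0.03907420528070801
top [0.4441 0.3129 0.2433] 0.46 ang 0.676
[0.5831 0.2359 0.3224] [ 9.99e-01  4.37e-02 -0.00e+00  5.00e-04] 0.03929579888466882
red_canister_a_center [([0.3073, -0.1996, 0.0214], 0.72), ([0.8485, -0.1591, 0.0197], 0.62)]
blue_canister_center [([0.5842, 0.2339, 0.3367], 0.8)]
lever_knob []
[ 2. 17.] 186 [0.8447 0.7733 0.03  ]
[170. 104.] 362 [0.6657 0.4014 0.03  ]
[280. 187.] 7602 [0.5552 0.2338 0.03  ]
[280. 259.] 1359 [0.4409 0.2235 0.03  ]
[  9. 274.] 187 [0.3249 0.8021 0.03  ]
[  9. 403.] 451 [-0.2478  1.0866  0.03  ]
```

arm_command(
  xyz=[
    [0,0,-0.03],
    [0,0,-0.05],
    [0,0,-0.056],
    [0,0,-0.056],
    [0,0,-0.056],
  ],
  rot=[
    [0,0,0],
    [0,0,0],
    [0,0,0],
    [0,0,0],
    [0,0,0],
  ],
)

```text
time: 29.0
ee_pos: [0.583, 0.2373, 0.2676]
eef_rot: [0.999, 0.045, 0.0, -0.0]
ft_force: [-0.2, 0.1, 0.1]
width: 0.0397
grip_force: 25.0
```

arm_command(
  xyz=[
    [0,0,0],
    [0,0,0],
    [0,0,0],
    [0,0,0],
    [0,0,0],
    [0,0,0],
    [0,0,0.04],
    [0,0,0.08],
    [0,0,0.08],
    [0,0,0.08],
    [0,0,0.08],
    [0,0,0.08],
  ],
  rot=[
    [0,0,0],
    [0,0,0],
    [0,0,0],
    [0,0,0],
    [0,0,0],
    [0,0,0],
    [0,0,0],
    [0,0,0],
    [0,0,0],
    [0,0,0],
    [0,0,0],
    [0,0,0],
  ],
  grip=0.8,
)

```text
time: 30.0
ee_pos: [0.5824, 0.2373, 0.3453]
eef_rot: [0.999, 0.045, -0.001, 0.0]
ft_force: [0.4, 0.4, -0.2]
width: 0.0698
grip_force: 0.0
```

```bash
python3 drop.py d3
```

```text
[0.58238259 0.23724901 0.34531951] 30.1
```

View pics/d3.png

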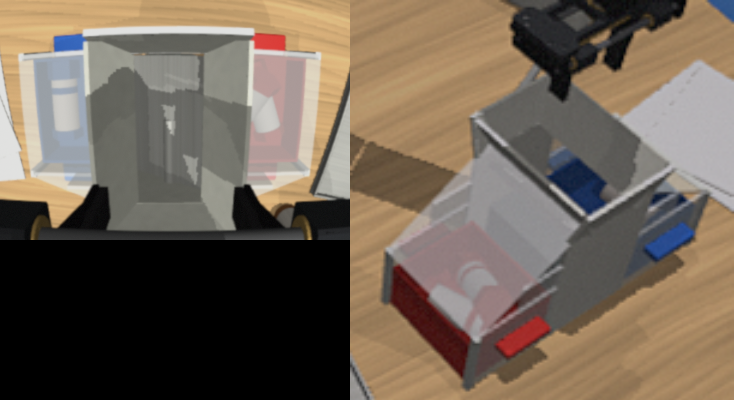

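The blue canister is in the blue bin (left panel (65,105)), both reds are in the red bin, and the arm is clear. Handing in.

```bash
python3 -c "
from bench import r
print(r.close_job())"
```

```text
the job is handed in; nothing more can be done
None
```

Job handed in at about 30 s: the camera shows both red-capped canisters in the red bin and the blue-capped one in the blue bin, each dropped with the lever at the matching stop; the first grasp closed too late and was repeated without moving the canister, and I took no final check picture of the bottle, jar and tin.

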